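Fit the splined backing pad to the upturned sander and hold it home

TASK

Fit the small backing pad from the steel tray onto the sander that stands head down in its cradle: set it hub down over the upright spindle, turn it until its splines mesh with the spindle's, and push it fully home on the shoulder, against the sprung rubber collar. Finish while still holding it pressed home (it rises again if let go; I will set the lock meanwhile), and leave the wide pad, the sanding block and the jar where they are.

Things in the scene. Friction and masses are not known exactly. Their poses are not given: they have to be found in the camera images.
- pad_center (a point): Small backing pad, 140 g, hub down in the tray; point on its axis, half-way up its 38 mm. z up, out of the grey face. Upper part: round disc 64 mm across, 18 mm thick, 1 to 19 mm above this point (grasp its rim). Lower part: aluminium hub 44 mm across, 20 mm long. From above: a 34 mm hole down to the splined bore, and 6 small black dust holes, in line with the bore's 6 grooves.
- pad_hub (a point): Centre of the underside of the pad's hub, 19 mm below pad_center, same axes; this face seats on the spindle's shoulder. The bore through the hub has 6 even grooves, one along x, and 6 lands between: 25 mm across opposite lands, 31 mm across opposite grooves. All six positions, 60 degrees apart, fit alike.
- spindle_seat (a point): Centre of the flat steel shoulder, 34 mm across, at the foot of the sander's spindle, 113 mm above the bench. The pad is home with pad_hub here. z up along the spindle. Above it 6 even teeth, one along x, each 6.4 mm wide with rounded tops, 28 mm over opposite teeth, up to 12 mm above the shoulder. This frame turns with the spindle, which the gearbox holds against up to 0.2 N m.
- spindle_tip (a point): Top of the spindle's tapered nose, 22 mm above the shoulder (24 mm across at the tooth tops, 14 mm at the tip); same axes as spindle_seat. Play of the pad on the spindle: about 0.8 mm sideways and 4 degrees each way. A pad out of mesh stops about 12 mm above home, on the tooth tops.
- brake (a joint): Sprung rubber collar round the spindle's foot, 44 mm outside, 36 mm inside, top 5 mm above the shoulder when free. Value: how far it is pressed down, in m; 0 free, about 0.005 with the pad home. The spring pushes up with 4 N at 0, 9 N at 0.005; the pad's own weight does not press it.
- sander: Grey cordless sander fixed head down in a plywood cradle on the bench. Origin on the bench under the spindle axis; x along the motor barrel to the battery (282 mm out), z up. Head 81 mm across, up to 82 mm high; barrel and switch up to 95 mm; round the spindle a gear case 68 mm across up to 94 mm and a boss 50 mm across up to 100 mm.
- tray: Low steel tray fixed to the bench, 180 (x) by 310 (y) by 12 mm high, floor and walls 3 mm; the origin is the centre of its underside.
- wide_pad_center (a point): A bystander in the same tray: wide pad, 100 mm across and 28 mm high, no splines, with a small centre hole; point on its axis half-way up. Leave it.
- block_center (a point): A bystander: cork and wood sanding block, 100 x 50 x 38 mm, on the bench; its centre. Leave it.
- jar_center (a point): A bystander: white jar of polishing paste with a black cap, 72 mm across, 75 mm high, on the bench; its centre. Leave it.
There are look-alikes about, which are no part of the job. What is shaped like the part that bears pad_center but purple or yellow is not meant.

How it is judged (in metres and radians):
On the way:
1. The small pad is lifted clear out of the tray (height (world z) of pad_center above 0.08 m), for 0.1 s.
At the end, for the whole second after the job is handed in: The pad is meshed, face up, and held home through the last second: hub underside within 1.5 mm of the shoulder and 2.5 mm of the axis, within 3.4 degrees of square, collar pressed down over 3 mm, over 6 N on the sander, fingers still pressing (z of pad_hub in the frame of spindle_seat between -0.003 and 0.0015 m and horizontal distance between pad_hub and spindle_seat below 0.0025 m and angle between the z axis of pad_hub and the z axis of spindle_seat, either way round below 0.06 rad and angle between pad_center's own z axis and vertical below 0.1 rad and value of joint brake above 0.003 m and contact force between sander and anything else above 6 N and contact force between the fingers and anything else above 2 N); the arm keeps its last pose, push and grip.
It fails at once if The wide pad is moved by more than 20 mm (distance of wide_pad_center from where it was at the start of the episode above 0.02 m).
It fails at once if The sanding block is moved by more than 20 mm (distance of block_center from where it was at the start of the episode above 0.02 m).
It fails at once if The jar is moved by more than 20 mm (distance of jar_center from where it was at the start of the episode above 0.02 m).
It also fails if it takes over 42 s, if anything falls off the work surface, if the arm or the gripper's body presses on something with over 40 N, if the wrist force passes 120 N, or if a joint passes its speed limit or range.

ROBOT

A 6-joint arm with a two-finger parallel gripper is mounted at the origin on the work surface. World frame = base frame: x ahead of the robot, y to its left, z up, the work surface at z = 0. Lengths are in mm, angles in rad, forces in N, time in s.
With the tool pointing down it reaches from about 325 to 775 mm from the base axis. Payload 5.5 kg.
Tool frame: the origin (TCP) lies at the very end of the fingers, on their centre line; the grasp point (between the pads) lies 19 mm behind it (tcp_to_grasp is the distance from the TCP to the grasp point, in mm); z points along the fingers, x is the direction in which the jaws open and shut, and the axes are right-handed (so a half turn about z gives the same grasp; the last joint's range is limited). The gripper opens to 85 mm and grips with 20 to 120 N. Pads are 22 mm wide; open, the fingers measure 114 mm over their backs; the gripper's body (76 mm by 85 mm) begins 54 mm behind the grasp point. The pads swing forward as they close: fully open they stand 13 mm farther back than shut.
Start: joints at [-1.263, 0.091, 1.231, -0, 1.82, -0.057], TCP at [214.058, -560.532, 231.275] pointing down, gripper open.
Joint ranges: [-2.87, 2.87], [-0.86, 2.18], [0.17, 2.46], [-1.51, 4.65], [0.06, 2.69], [-2.65, 2.65]. Speed limits (rad/s): [2.57, 2.57, 3.01, 3.14, 3.14, 3.14].

INTERFACE

Orientations are given as a unit quaternion [x, y, z, w].
In Python, from plant import * gives the robot as it stands. The module is installed in compiled form; this text tells all that it offers.
- The arm moves only by the tool send_rows, never from a script. Its arguments are lists of equal length, an entry for each row: "delta_pos": the shift along the tool's x, y, z in cm, a list of three; "roll": the turn about the tool's z in rad. In form: {"delta_pos": [[dx, dy, dz], ...], "roll": [roll, ...]}. A call has exactly 5 rows; each row shifts and turns the commanded pose from where the row before left it, along the tool's axes as they then stand; what a row does not reach is not made up. A row lasts 1/8 s, in which the tool goes at most 62.5 mm and 10.7 degrees, less where a joint would pass 70% of its speed; a pose out of reach is approached as far as the arm can. A call with a gripper value outside its range is refused whole. "gripper" is the opening, from 0 (shut) to 1 (fully open), set as the call begins (left out, the last holds). The fingers move at their own pace and stop on an object; "grip_force" is the grip in N (left out, the last holds). Time passes only in rows, so rows that do not move let the fingers close, or fill a call up. It gives the time, the measured TCP pose, the force and the opening at its end, in the units of the state.
- get_obs(): the state, without advancing time (a new reading comes with each control period).
- get_image(name): name is "side" or "top" or "wrist"; returns (picture, depth): 384x512x3 uint8, blue, green, red; 384x512 float32, mm along the optical axis (not along the pixel's ray), 0 where there is no reading.
- camera_info(name): a dict with "mtx" (3x3 intrinsics, pixels), "R" (3x3) and "t" (3): a world point X has camera coordinates R X + t. Camera axes: x right, y down, z forward; pixel columns grow to the right and rows downward; lengths in mm; the calibration is good to about 2 mm. A picture is of the moment at which its call begins: read the wrist's pose just before it. camera_info takes no time and is no camera call; for the wrist camera it gives the pose at the moment of the call.
- job_done(): hands the job in, once; it reports no verdict.
The state is a dict: "time_s": time; "qpos": joint angles; "joint_vel": joint speeds; "effort": joint torques, N m; "ee_pos": TCP position; "eef_rot": TCP orientation; "contact_force": force on the tool from outside, world axes, zero at the start; "moment": the same for the moment, N m; "opening": opening from 0.0 (shut) to 1.0 (fully open).
Only numpy, scipy, OpenCV 4.12 (cv2) and the standard library are available. Lean on these libraries where they do the work, as an engineer would, in place of code of your own. Each camera call takes 0.05 s, during which the arm holds its last target.

## Working session

There is one attempt and no reset: what is moved stays moved. The work goes in short steps, Python scripts to look and compute and a tool call to move; the robot and the scene stay as the last step left them, time stands still between calls to the robot, and variables do not carry over. Pictures are saved under pics/ and viewed, and the job is handed in when it is done.

Besides the shell and the picture viewer there is one more tool, called after ">>>" as name([rows], argument=value, ...), one row to a line, values as JSON. send_rows: Moves the arm, as the interface text tells. Its arguments: {"type":"object","properties":{"delta_pos":{"type":"array","items":{"type":"array","items":{"type":"number"}}},"roll":{"type":"array","items":{"type":"number"}},"gripper":{"type":"number"},"grip_force":{"type":"number"}},"required":["delta_pos","roll"]}

```bash
mkdir -p pics
python3 - <<'E'
from plant import *
import cv2,numpy as np
o=get_obs();print(o)
for n in ["side","top","wrist"]:
    c=camera_info(n);im,d=get_image(n);cv2.imwrite(f"pics/{n}0.png",im);np.savez(f"{n}0.npz",im=im,d=d,mtx=c["mtx"],R=c["R"],t=c["t"])
    print(n,np.round(c["mtx"],1).tolist(),np.round(-np.array(c["R"]).T@np.array(c["t"]),1))
E
```

```text
{'time_s': 0.0, 'qpos': array([-1.26271009e+00,  9.18448615e-02,  1.23193253e+00,  1.67446288e-05,
        1.81978816e+00, -5.66895831e-02]), 'joint_vel': array([-0.00064409, -0.00155033,  0.00107399, -0.00028894,  0.00243441,
       -0.00100304]), 'effort': array([-1.05472438e-04, -4.58733273e+01, -4.18023205e+01, -6.45999785e-05,
        1.15596713e-02,  2.85185183e-05]), 'ee_pos': array([ 213.96415483, -560.23862752,  230.13291082]), 'eef_rot': array([ 8.23632925e-01, -5.67122413e-01, -7.74491711e-04, -6.10985730e-04]), 'contact_force': array([0.15360711, 0.69042465, 0.41943348]), 'moment': array([ 0.01024965, -0.02471784, -0.03193952]), 'opening': 1.0004635287943746}
side [[414.3, 0.0, 256.5], [0.0, 414.3, 190.5], [0.0, 0.0, 1.0]] [ 388.8 1012.8  894.2]
top [[488.5, 0.0, 261.4], [0.0, 488.5, 194.3], [0.0, 0.0, 1.0]] [ 404.2  104.7 1439. ]
wrist [[341.9, 0.0, 253.5], [0.0, 341.9, 192.7], [0.0, 0.0, 1.0]] [ 288.9 -532.4  373.3]
```

View pics/top0.png

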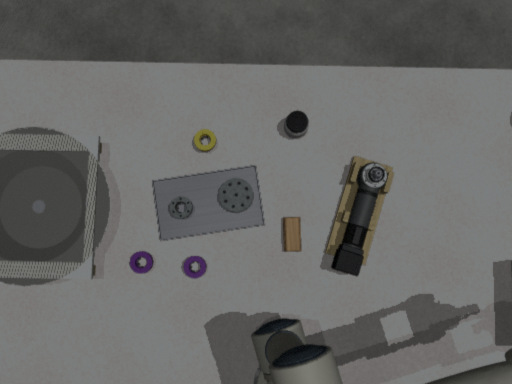

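View pics/side0.png

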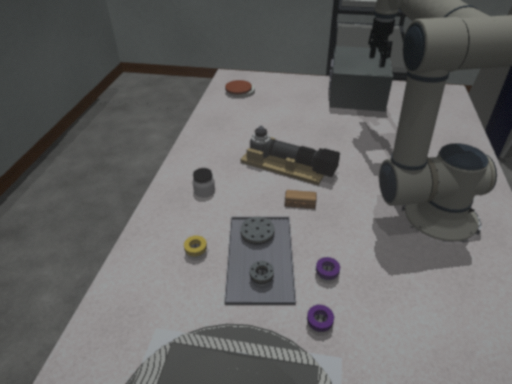

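View pics/wrist0.png

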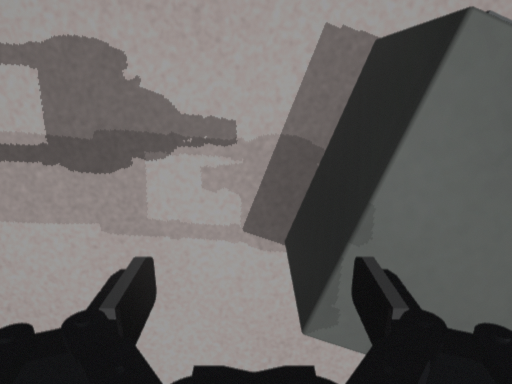

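Top view: the grey small pad is in the tray at (180,208). Things that could be mistaken for it are the wide pad (236,195), the yellow ring (205,141), and the purple rings (142,262) and (195,267). By colour, size and the tray it is (180,208). The sander spindle is at about (376,174), the block at (292,234) and the jar at (296,124). Next I'll check a crop and measure.

```bash
cat > h.py <<'E'
import numpy as np,cv2
def world(c,u,v,z=None,d=None):
    K=np.array(c["mtx"]);R=np.array(c["R"]);t=np.array(c["t"]).ravel()
    r=np.linalg.inv(K)@np.array([u,v,1.0]);o=-R.T@t
    if d is not None: return R.T@(r*d-t)
    rw=R.T@r; return o+rw*(z-o[2])/rw[2]
def cloud(c,d):
    K=np.array(c["mtx"]);R=np.array(c["R"]);t=np.array(c["t"]).ravel()
    v,u=np.mgrid[:d.shape[0],:d.shape[1]]
    p=np.stack([(u-K[0,2])/K[0,0]*d,(v-K[1,2])/K[1,1]*d,d],-1)-t
    return p@R
def proj(c,X):
    p=np.array(c["R"])@np.array(X)+np.array(c["t"]).ravel();q=np.array(c["mtx"])@p;return q[:2]/q[2]
E
python3 - <<'E'
from h import *
t=np.load("top0.npz");im=t["im"]
a=cv2.resize(im[160:260,140:280],None,fx=5,fy=5,interpolation=cv2.INTER_CUBIC)
cv2.imwrite("pics/crop1.png",a)
b=cv2.resize(im[145:285,320:410],None,fx=4,fy=4,interpolation=cv2.INTER_CUBIC);cv2.imwrite("pics/crop2.png",b)
P=cloud(t,t["d"])
for n,u,v,w in [("pad",180,208,16),("spind",376,174,14),("wide",236,195,20),("block",292,234,18),("jar",296,124,16)]:
    q=P[v-w:v+w,u-w:u+w];print(n,np.round(P[v,u]),np.round(np.percentile(q[...,2],[5,50,95,100]),0))
    if n=="pad":
        m=(q[...,2]>33)&(q[...,2]<46);print(m.sum(),q[m].mean(0), q[m].min(0),q[m].max(0))
    if n=="spind":
        m=(q[...,2]>106);print(m.sum(),q[m].mean(0));print(np.round(q[4:24:,4:24,2]).astype(int))
E
```

```text
pad [504. 340.   5.] [  -3.    4.   43. 1439.]
282 [503.56811439 332.42750745  39.97666868] [472.37658598 301.72212244  33.27638968] [536.11638346 363.58521166  45.70180823]
spind [ 597. -206.  135.] [-1.000e+00  9.000e+01  1.310e+02  1.439e+03]
212 [ 593.7069256  -202.87474417  151.32236508]
[[  70   75   82   83   94   92   93   89   93   94   93   89   92   74
    18 1439   19    0    4    1]
 [  77   82   93   92   88   92   90   92   92   87   89   87   87   93
    91   73   15   15   16   24]
 [  83   88   98   93   88   87   92   94   96   99  110   94   87 1439
    92   96   77   14   24   19]
 [  88   90   90   90   89   98   99  115  117  117  118  115  118  116
   111   88   89   79   20   14]
 [  92   92   91   92  100   99  117  113  114  101  113  108  115  113
   120  113   94   94   73   19]
 [  90   93   92  102  110  119  119  114  114  127  110  113  119  121
   112  120  116   95   92   22]
 [  93   90   98   97  119  115  116  113  127  123  133  129  133  130
   123  115  114  122   95   95]
 [  93   98   98  112  117  111  110  113  126  127  130  133  134  128
[... 758 characters left out ...]
  95   95]
 [  91   97  104   96  110  121  115  115  113  116  108  114  115  111
   101  117  115   99   93   90]
 [  89   93  100  101  100  113  120  120  118  109  113  111  109  119
   116  118  102   91   97   91]
 [  91   87   90   99  106  100  107  114  118  120  118  116  119  119
   117  101   93   93   98   79]
 [  92   90   88   90   99 1439  104  101  102  114  113  111   98   97
    98   88   92   90   91   80]
 [  90   93   93   90   92   93   96  102  100   97  100  103   99   95
    90   86   91   92   86   70]]
wide [543. 175.  32.] [-1.000e+00  2.600e+01  3.400e+01  1.439e+03]
block [433.  12.  38.] [  -5.    4.   40. 1439.]
jar [746.   6.  71.] [  -4.   32.   78. 1439.]
```

View pics/crop1.png

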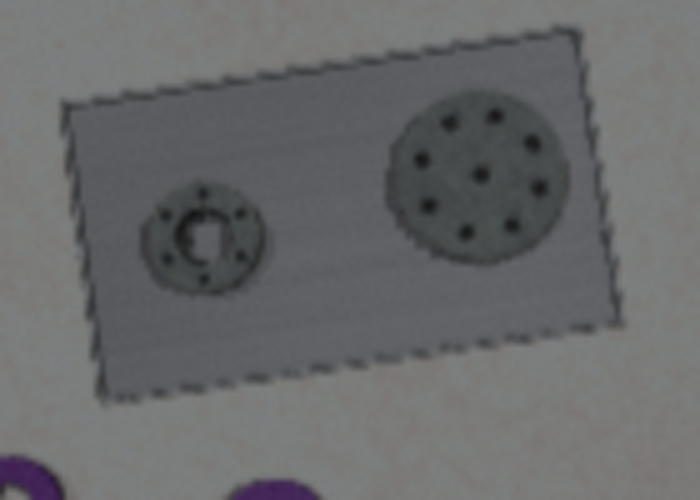

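View pics/crop2.png

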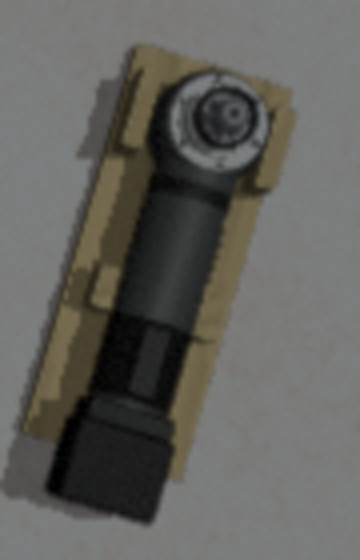

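The small grey pad at (180,208) is confirmed: it has 6 dust holes, its top is at z≈40 and its centre is near (503.5, 332). The spindle is near (595,-205). I'll hover over the spindle first.

>>> send_rows([
  [-1.95, -4.84, -0.3],
  [-1.95, -4.84, -0.3],
  [-1.95, -4.84, -0.3],
  [-1.95, -4.84, -0.3],
  [-1.95, -4.84, -0.3],
], roll=[0, 0, 0, 0, 0])

```text
time_s: 0.78
ee_pos: [406.3, -381.8, 246.0]
eef_rot: [0.824, -0.567, -0.0, -0.0]
contact_force: [1.1, 0.1, -0.4]
opening: 1.001
```

>>> send_rows([
  [-1.95, -4.84, -0.3],
  [-1.95, -4.84, -0.3],
  [-1.95, -4.84, -0.3],
  [-1.95, -4.84, -0.3],
  [-1.0, -2.4, 0],
], roll=[0, 0, 0, 0, 0])

```text
time_s: 1.4
ee_pos: [578.8, -221.0, 257.8]
eef_rot: [0.824, -0.566, -0.0, -0.0]
contact_force: [-0.2, -0.2, 0.3]
opening: 0.997
```

>>> send_rows([
  [0, 0, 0],
  [0, 0, 0],
  [0, 0, 0],
  [0, 0, 0],
  [0, 0, 0],
], roll=[-0.1, -0.1, -0.1, 0, 0])

```text
time_s: 2.02
ee_pos: [577.2, -223.3, 258.1]
eef_rot: [0.899, -0.439, -0.0, -0.0]
contact_force: [0.1, 0.4, 0.9]
opening: 1.002
```

```bash
cat > shot.py <<'E'
import sys
from plant import *
from h import *
def shot(tag):
    o=get_obs();c=camera_info("wrist");im,d=get_image("wrist")
    cv2.imwrite(f"pics/{tag}.png",im);np.savez(f"{tag}.npz",im=im,d=d,mtx=c["mtx"],R=c["R"],t=c["t"],ee=o["ee_pos"],q=o["eef_rot"],qpos=o["qpos"])
    print(o["time_s"],np.round(o["ee_pos"],2),np.round(o["eef_rot"],4),np.round(o["qpos"],3),np.round(o["contact_force"],1),o["opening"])
if __name__=="__main__": shot(sys.argv[1])
E
python3 shot.py w1
```

```text
2.025 [ 577.18 -223.27  258.07] [ 8.987e-01 -4.385e-01 -2.000e-04 -0.000e+00] [-0.424  0.151  1.119  0.     1.872  0.484] [0.1 0.4 0.9] 1.001531612918524
```

View pics/w1.png

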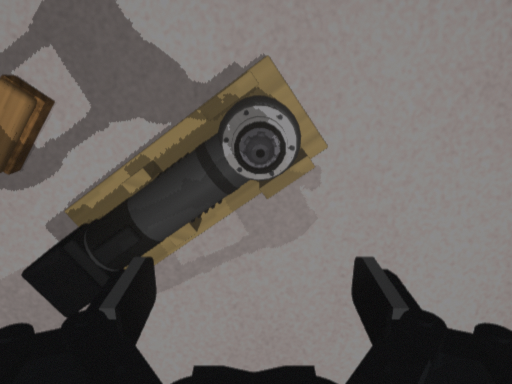

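The spindle is at about (260,150) in the wrist view, with the light gear-case ring around it. I'll zoom in.

Run:
```python
from h import *
t=np.load("w1.npz");im=t["im"]
b=im[100:190,210:310];b=cv2.resize(np.clip(b.astype(float)*2,0,255).astype(np.uint8),None,fx=6.5,fy=6.5,interpolation=cv2.INTER_CUBIC);cv2.imwrite("pics/w1c.png",b)
P=cloud(t,t["d"]);print(np.round(P[150,260],1))
z=P[...,2];v,u=np.mgrid[:384,:512];near=(np.hypot(u-260,v-150)<60)
for lo,hi in [(130,140),(116,121),(91,97)]:
    m=near&(z>lo)&(z<hi);print(lo,m.sum(),np.round(P[m].mean(0),1),np.round(P[m].min(0),1),np.round(P[m].max(0),1))
print(np.round(-t["R"].T@t["t"],1),np.round(t["R"],4))
```

```text
[ 603.1 -210.1  136.5]
130 514 [ 602.  -210.8  134.2] [ 591.4 -221.5  130. ] [ 611.6 -201.   137.5]
116 764 [ 602.  -210.8  118.3] [ 579.7 -233.1  116. ] [ 622.9 -189.8  121. ]
91 1814 [ 602.5 -208.2   92.6] [ 546.4 -245.1   91. ] [ 634.6 -177.8   96.3]
[ 640.5 -174.6  401.1] [[ 6.159e-01 -7.879e-01 -4.000e-04]
 [-7.488e-01 -5.854e-01  3.108e-01]
 [-2.451e-01 -1.912e-01 -9.505e-01]]
```

View pics/w1c.png

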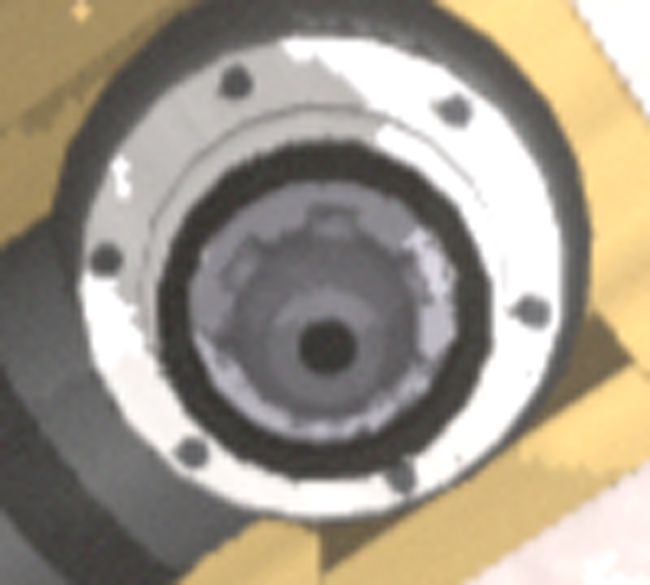

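>>> send_rows([
  [0.15, 1.75, 3.3],
  [0.15, 1.75, 3.3],
  [0.2, 1.75, 3.3],
  [0, 0, 0],
  [0, 0, 0],
], roll=[0, 0, 0, 0, 0])

```text
time_s: 2.7
ee_pos: [539.7, -259.5, 161.0]
eef_rot: [0.899, -0.438, 0.001, -0.0]
contact_force: [1.1, -0.7, 1.0]
opening: 1.001
```

```bash
python3 shot.py w2;  python3 - <<'E'
from h import *
t=np.load("w2.npz");im=t["im"]
X=[602,-210.8,125];u0,v0=np.round(proj(t,X)).astype(int);print(u0,v0)
r=60;b=im[max(0,v0-r):v0+r,u0-r:u0+r];print(max(0,v0-r),u0-r)
b=cv2.resize(np.clip(b.astype(float)*2.5,0,255).astype(np.uint8),None,fx=5,fy=5,interpolation=cv2.INTER_CUBIC);cv2.imwrite("pics/w2c.png",b)
P=cloud(t,t["d"])
z=P[...,2];v,u=np.mgrid[:384,:512];near=(np.hypot(u-u0,v-v0)<100)
for lo,hi in [(132,138),(116,121),(91,97)]:
    m=near&(z>lo)&(z<hi);print(lo,m.sum(),np.round(P[m].mean(0),1),np.round(P[m].min(0),1),np.round(P[m].max(0),1))
E
```

```text
2.7 [ 539.74 -259.54  160.98] [ 8.990e-01 -4.379e-01  1.000e-03 -1.000e-04] [-0.505  0.083  1.363  0.     1.693  0.401] [ 1.1 -0.7  1. ] 1.0007699879488592
252 83
23 192
132 1293 [ 601.3 -211.4  134.7] [ 591.3 -221.2  132. ] [ 610.7 -201.8  137.8]
116 1977 [ 601.9 -210.8  118.3] [ 579.5 -233.1  116. ] [ 622.9 -189.8  120.6]
91 4553 [ 601.1 -209.6   92.5] [ 542.9 -245.1   91. ] [ 634.7 -177.7   96.1]
```

View pics/w2c.png

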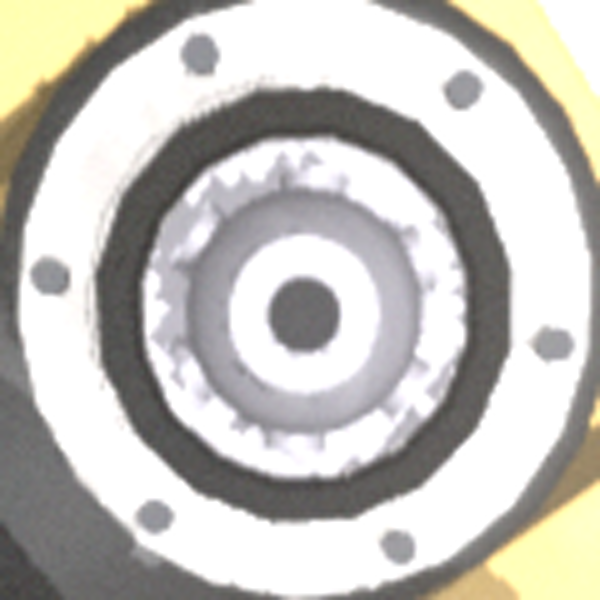

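Run:
```python
from h import *
t=np.load("w2.npz");im=t["im"];g=cv2.cvtColor(im,cv2.COLOR_BGR2GRAY).astype(np.float32)
# circle fit per feature: tip hole dark
cx,cy=601.6,-211.2
def rect(z,cx,cy,half,n):
    s=np.linspace(-half,half,n);X,Y=np.meshgrid(s,s)  # col->x row->y
    W=np.stack([cx+X,cy+Y,np.full_like(X,z)],-1)
    p=W@t["R"].T+t["t"].ravel();q=p@t["mtx"].T
    return cv2.remap(g,(q[...,0]/q[...,2]).astype(np.float32),(q[...,1]/q[...,2]).astype(np.float32),cv2.INTER_CUBIC)
r=rect(125,cx,cy,24,600);
lo,hi=np.percentile(r,[2,98]);cv2.imwrite("pics/w2r.png",np.clip((r-lo)/(hi-lo)*255,0,255).astype(np.uint8))
# depth of ring by angle
P=cloud(t,t["d"]);d=np.hypot(P[...,0]-cx,P[...,1]-cy);a=np.degrees(np.arctan2(P[...,1]-cy,P[...,0]-cx))%60
m=(d>12)&(d<14)&(P[...,2]>105)
for k in range(0,60,5):
    s=m&(a>=k)&(a<k+5);print(k,s.sum(),round(float(np.mean(P[...,2][s])),2),round(float(g[s].mean()),1))
```

```text
0 37 114.14 94.5
5 34 114.11 90.9
10 43 113.91 89.8
15 41 116.94 81.4
20 49 123.88 82.8
25 50 124.73 91.9
30 48 124.97 100.9
35 46 124.98 95.3
40 48 124.36 86.1
45 41 119.35 84.4
50 36 113.99 89.2
55 43 113.86 94.0
```

View pics/w2r.png

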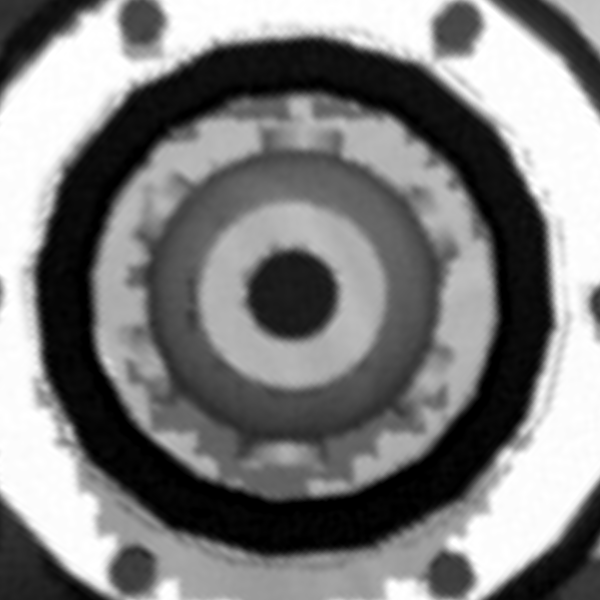

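```bash
cat > circ.py <<'E'
from h import *
from scipy.optimize import least_squares
def ring(t,g,z,cx,cy,r0,r1,sign,n=180):
    """edge radius along rays at plane z; fit circle. sign + : bright outward"""
    pts=[];rr=np.arange(r0,r1,0.1)
    for a in np.linspace(0,2*np.pi,n,endpoint=False):
        W=np.stack([cx+rr*np.cos(a),cy+rr*np.sin(a),np.full_like(rr,z)],-1)
        p=W@t["R"].T+t["t"].ravel();q=p@t["mtx"].T
        s=cv2.remap(g,(q[:,0]/q[:,2]).astype(np.float32)[None],(q[:,1]/q[:,2]).astype(np.float32)[None],cv2.INTER_LINEAR)[0]
        e=sign*np.gradient(cv2.GaussianBlur(s[None],(1,1),0)[0] if 0 else np.convolve(np.pad(s,5,mode="edge"),np.ones(11)/11,"valid"))
        k=e.argmax();pts.append(W[k,:2])
    pts=np.array(pts)
    f=lambda x:np.hypot(pts[:,0]-x[0],pts[:,1]-x[1])-x[2]
    s=least_squares(f,[cx,cy,(r0+r1)/2],loss="soft_l1",f_scale=0.3)
    return s.x,np.median(abs(f(s.x)))
E
python3 - <<'E'
from circ import *
t=np.load("w2.npz");g=cv2.cvtColor(t["im"],cv2.COLOR_BGR2GRAY).astype(np.float32)
cx,cy=601.5,-211.2
for nm,z,a,b,s in [("tiphole",135,2,5.5,1),("tipedge",135,5.5,9,-1),("collar out",118,19,24,1),("collar in",118,16,20,-1),("gear",94,30,37,-1)]:
    x,e=ring(t,g,z,cx,cy,a,b,s);print(nm,np.round(x,2),round(e,2))
P=cloud(t,t["d"])
def ph(cx,cy):
    d=np.hypot(P[...,0]-cx,P[...,1]-cy);a=np.arctan2(P[...,1]-cy,P[...,0]-cx)
    m=(d>12.2)&(d<13.7)&(P[...,2]>105);h=(P[...,2][m]>119.5)
    return np.degrees(np.angle(np.sum(np.exp(6j*a[m])*(h-h.mean()))))/6
for c in [(601.5,-211.2),(601,-211.4),(602,-210.8)]: print(c,ph(*c))
E
```

```text
tiphole [ 601.06 -211.57    3.46] 0.05
tipedge [ 601.07 -211.55    7.06] 0.06
collar out [ 601.1  -211.55   21.58] 0.11
collar in [ 601.15 -211.45   16.88] 0.08
gear [ 601.13 -211.57   33.3 ] 0.11
(601.5, -211.2) -26.687834966683994
(601, -211.4) -26.84850862777182
(602, -210.8) -26.97794440127141
```

Circle fits of five features agree: the spindle axis is at (601.1, -211.55) and the tooth phase is about 33° mod 60. Next is the pad.

>>> send_rows([
  [0, 0, -1],
  [0, 0, -1],
  [0, 0, -1],
  [-3.14, -4.9, 0],
  [-3.14, -4.9, 0],
], roll=[-0.157, -0.157, -0.156, 0, 0])

```text
time_s: 3.38
ee_pos: [524.3, -143.0, 191.7]
eef_rot: [0.976, -0.217, 0.002, -0.0]
contact_force: [0.5, 0.5, 0.2]
opening: 1.001
```

>>> send_rows([
  [-3.14, -4.9, 0],
  [-3.14, -4.9, 0],
  [-3.14, -4.9, 0],
  [-3.14, -4.9, 0],
  [-3.14, -4.9, 0],
], roll=[0, 0, 0, 0, 0])

```text
time_s: 4.0
ee_pos: [484.9, 146.8, 192.0]
eef_rot: [0.976, -0.216, 0.002, -0.001]
contact_force: [0.7, 0.1, -0.0]
opening: 0.999
```

>>> send_rows([
  [-3.14, -4.9, 1.5],
  [-3.14, -4.9, 3.0],
  [0, 0, 4.0],
  [0, 0, 3.5],
  [0, 0, 0],
], roll=[0, 0, 0, 0, 0])

```text
time_s: 4.62
ee_pos: [468.2, 257.2, 69.3]
eef_rot: [0.976, -0.216, -0.001, 0.001]
contact_force: [0.2, 0.3, 1.0]
opening: 0.996
```

```bash
python3 shot.py w3
```

```text
4.625 [468.21 257.23  69.28] [ 0.9764 -0.2157 -0.0015  0.0011] [ 0.439 -0.053  1.664  0.     1.534  0.874] [0.2 0.3 1. ] 0.9957419543992306
```

View pics/w3.png

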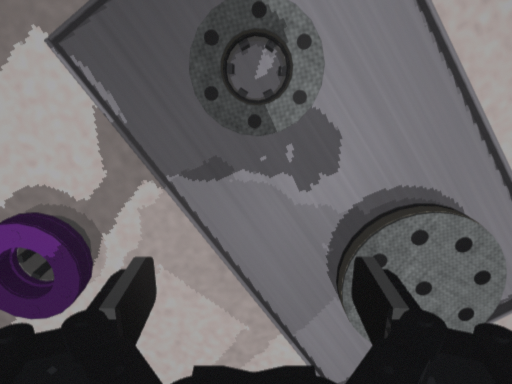

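The wrist view shows the pad centred at about (257,66). Its rim, bore and 6 dust holes are all visible, for example (259,10) and (304,41). I'll measure it.

Run:
```python
from circ import *
t=np.load("w3.npz");g=cv2.cvtColor(t["im"],cv2.COLOR_BGR2GRAY).astype(np.float32)
P=cloud(t,t["d"]);print(np.round(P[110,230],1),np.round(world(t,257,66,z=41),1))
cx,cy=world(t,257,66,z=41)[:2]
for z in (41,):
  for nm,a,b,s in [("hole34",14.5,19.5,-1),("rim",29,35,1)]:
    for sg in (1,-1):
        x,e=ring(t,g,z,cx,cy,a,b,sg);print(nm,sg,np.round(x,2),round(e,2))
pr=(P[...,2]>36)&(P[...,2]<44)&(np.hypot(P[...,0]-cx,P[...,1]-cy)<40);print(np.round(np.median(P[pr],0),2),P[pr][:,2].std())
# dust holes
n=600;s=np.linspace(-36,36,n);X,Y=np.meshgrid(s,s);W=np.stack([cx+X,cy+Y,np.full_like(X,41)],-1)
q=(W@t["R"].T+t["t"].ravel())@t["mtx"].T
r=cv2.remap(g,(q[...,0]/q[...,2]).astype(np.float32),(q[...,1]/q[...,2]).astype(np.float32),cv2.INTER_CUBIC)
cv2.imwrite("pics/w3r.png",np.clip(r*2,0,255).astype(np.uint8))
m=((np.hypot(X,Y)>20)&(np.hypot(X,Y)<29)&(r<45)).astype(np.uint8)
k,l,st,c=cv2.connectedComponentsWithStats(m)
pts=[]
for i in range(1,k):
    if st[i,4]>300:
        w=np.array([s[0]+c[i][0]*72/(n-1),s[0]+c[i][1]*72/(n-1)]);pts.append(w);print(st[i,4],np.round(w,2),round(np.degrees(np.arctan2(w[1],w[0])),1))
pts=np.array(pts);print(pts.mean(0)+[cx,cy])
```

```text
[486.1 321.8  41.1] [506.5 334.6  41. ]
hole34 1 [506.01 334.14  17.01] 0.14
hole34 -1 [507.8  336.12  16.91] 0.67
rim 1 [505.78 333.88  31.66] 0.28
rim -1 [506.06 333.91  30.64] 0.85
[506.24 336.2   41.42] 0.8459283340714921
2314 [-11.9  -22.48] -117.9
2319 [-25.25  -1.71] -176.1
607 [23.25  1.48] 3.6
2439 [-13.99  20.14] 124.8
2344 [10.57 21.33] 63.6
1042 [11.72 25.66] 65.5
[505.58312765 341.95402424]
```

View pics/w3r.png

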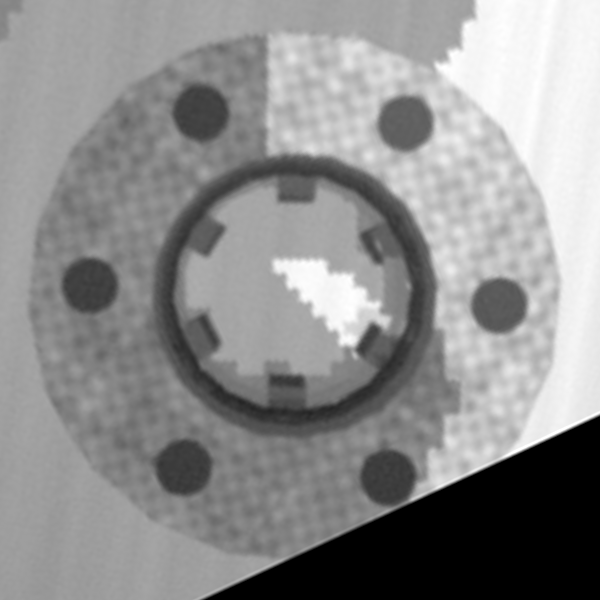

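The pad centre is at (505.9, 334.0) with top z=41.4, and its groove phase is 2.8° mod 60. It needs about −29.6° of yaw to mesh.

>>> send_rows([
  [0.1, -4.28, 0],
  [0.1, -4.28, 0],
  [0, 0, 1.0],
  [0, 0, 0],
  [0, 0, 0],
], roll=[0, 0, 0, 0, 0], gripper=1.0)

```text
time_s: 5.3
ee_pos: [507.7, 333.1, 62.0]
eef_rot: [0.976, -0.217, 0.001, -0.0]
contact_force: [0.2, -0.4, 0.5]
opening: 0.997
```

```bash
python3 shot.py w4
```

```text
5.3 [507.67 333.06  61.98] [ 9.762e-01 -2.167e-01  6.000e-04 -4.000e-04] [ 0.525  0.141  1.477 -0.     1.522  0.961] [ 0.2 -0.4  0.5] 0.9972944777469258
```

View pics/w4.png

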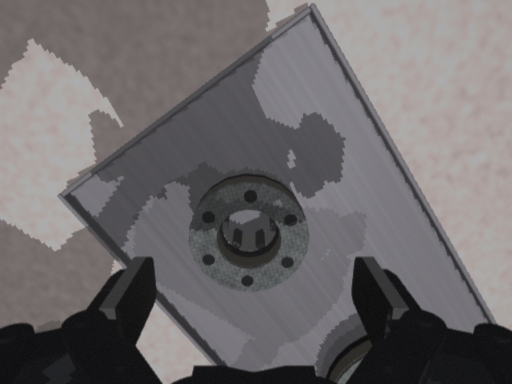

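Run:
```python
from circ import *
t=np.load("w4.npz");g=cv2.cvtColor(t["im"],cv2.COLOR_BGR2GRAY).astype(np.float32)
c0=world(t,249,232,z=41.2)
for z in (41,):
    print(ring(t,g,z,c0[0],c0[1],14.5,19.5,-1),ring(t,g,z,c0[0],c0[1],14.5,19.5,1),ring(t,g,z,c0[0],c0[1],29,35,1))
hs=[(251,196),(290,219),(287,262),(247,281),(208,259),(208,216)]
w=np.array([world(t,*h,z=41)[:2] for h in hs]);print(w.mean(0)); print([round(np.degrees(np.arctan2(*(w[i]-w[i+3])[::-1])),1) for i in range(3)])
c=np.array([505.9,334.0])
ee=t["ee"];psi=2*np.arctan2(t["q"][1],t["q"][0]);
for c in (w.mean(0),np.array([505.9,334.0])):
    d=c-ee[:2];print(d@[np.cos(psi),np.sin(psi)],d@[np.sin(psi),-np.cos(psi)])
from plant import *
for i in range(3):
    o=get_obs();print(o["ee_pos"])
```

```text
(array([507.83252189, 337.4457313 ,  17.24882538]), np.float64(0.7864999803918113)) (array([508.48895145, 339.2619833 ,  16.54173065]), np.float64(0.9607835782720651)) (array([507.40002203, 337.35529442,  31.85248272]), np.float64(0.8332502273369844))
[505.80285383 333.78314457]
[np.float64(62.3), np.float64(3.2), np.float64(-57.7)]
-2.0003439079121685 0.13968390163765632
-2.0040583601166984 -0.09790789095725205
[507.67185101 333.06766786  61.95464053]
[507.67185101 333.06766786  61.95464053]
[507.67185101 333.06766786  61.95464053]
```

>>> send_rows([
  [-0.2, 0, 1.2],
  [0, 0, 2.0],
  [0, 0, 1.5],
  [0, 0, 0.4],
  [0, 0, 0],
], roll=[0, 0, 0, 0, 0])

```text
time_s: 5.98
ee_pos: [505.4, 334.3, 9.0]
eef_rot: [0.976, -0.216, -0.0, 0.0]
contact_force: [-0.4, -0.0, 0.2]
opening: 1.0
```

>>> send_rows([
  [0, 0, 0],
  [0, 0, 0],
  [0, 0, 0],
  [0, 0, 0],
  [0, 0, 0],
], roll=[0, 0, 0, 0, 0], gripper=0.0, grip_force=80)

```text
time_s: 6.6
ee_pos: [506.4, 335.0, 11.2]
eef_rot: [0.976, -0.216, 0.001, -0.001]
contact_force: [-0.9, 0.7, 5.8]
opening: 0.73
```

```bash
python3 shot.py w5
```

```text
6.6 [506.42 335.02  11.21] [ 0.9763 -0.2163  0.001  -0.001 ] [0.528 0.176 1.532 0.    1.431 0.964] [-0.9  0.7  5.8] 0.7298093795026828
```

View pics/w5.png

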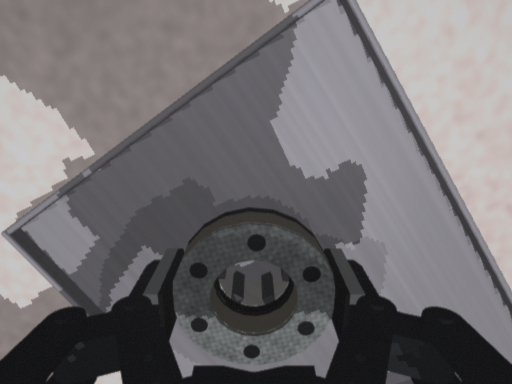

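The pad is held between both fingers (opening 0.73, about 62 mm). I'll lift.

>>> send_rows([
  [0, 0, -1],
  [0, 0, -4],
  [0, 0, -5],
  [0, 0, -5],
  [0, 0, -3],
], roll=[0, 0, 0, 0, 0])

```text
time_s: 7.28
ee_pos: [505.8, 334.6, 192.9]
eef_rot: [0.976, -0.216, 0.001, -0.001]
contact_force: [-0.2, -0.2, -2.0]
opening: 0.73
```

>>> send_rows([
  [0, 0, 0],
  [0, 0, 0],
  [0, 0, 0],
  [0, 0, 0],
  [0, 0, 0],
], roll=[0.1, 0.1, 0.1, 0.1, 0.1])

```text
time_s: 7.9
ee_pos: [505.2, 334.2, 189.2]
eef_rot: [0.892, -0.453, -0.0, 0.001]
contact_force: [-0.4, 0.5, -1.6]
opening: 0.731
```

```bash
python3 shot.py w6
```

```text
7.9 [505.21 334.21 189.18] [ 8.917e-01 -4.526e-01 -4.000e-04  7.000e-04] [ 0.528  0.103  1.292 -0.     1.748  1.468] [-0.4  0.5 -1.6] 0.7305682372617478
```

View pics/w6.png

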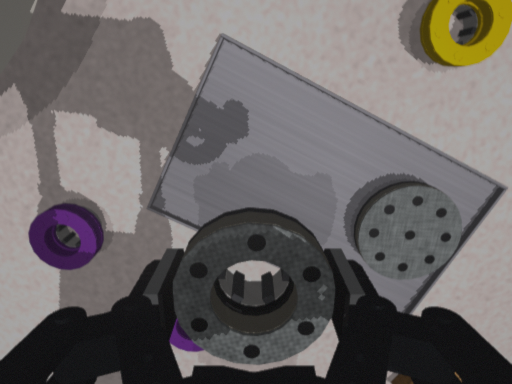

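```bash
cat > pnp.py <<'E'
from h import *
def padpose(tag):
    t=np.load(tag+".npz");g=cv2.cvtColor(t["im"],cv2.COLOR_BGR2GRAY).astype(np.float32)
    hs=[(257,243),(312,274),(306,328),(251,351),(199,325),(198,270)];px=[]
    for u,v in hs:
        w=g[v-10:v+11,u-12:u+13];th=(w.min()+np.median(np.r_[w[0],w[-1],w[:,0],w[:,-1]]))/2
        k,l,st,c=cv2.connectedComponentsWithStats((w<th).astype(np.uint8))
        i=min(range(1,k),key=lambda i:(0 if st[i,4]>20 else 99)+np.hypot(c[i][0]-12,c[i][1]-10))
        px.append([u-12+c[i][0],v-10+c[i][1]])
    px=np.array(px);print(np.round(px,1).tolist())
    a=np.radians([0,-60,-120,-180,-240,-300]);r=24.6
    ob=np.stack([r*np.cos(a),r*np.sin(a),0*a],-1)
    best=None
    ok,rv,tv,err=cv2.solvePnPGeneric(ob,px,t["mtx"],None,flags=cv2.SOLVEPNP_IPPE)[:4]
    q=t["q"];psi=2*np.arctan2(q[1],q[0]);
    Rt=np.array([[np.cos(psi),np.sin(psi),0],[np.sin(psi),-np.cos(psi),0],[0,0,-1]])
    for r_,t_,e in zip(ok and rv,tv,err):
        Rw=t["R"].T@cv2.Rodrigues(r_)[0];X=t["R"].T@(t_.ravel()-t["t"].ravel())
        print("err",e,"top ctr",np.round(X,2),"n",np.round(Rw[:,2],3),"phase",round(np.degrees(np.arctan2(Rw[1,0],Rw[0,0]))%60,2),"yaw",round(np.degrees(psi),2),"in tool",np.round(Rt.T@(X-t["ee"]),2))
E
python3 -c "
from pnp import *
padpose('w6')
t=np.load('w6.npz');P=cloud(t,t['d']);z=P[...,2]
m=(z>200)&(z<225);m[:220]=0;m[:,:185]=0;m[:,325:]=0
p=P[m];print(len(p),np.round(p.mean(0),2));A=np.c_[p[:,:2]-p[:,:2].mean(0),np.ones(len(p))];print(np.linalg.lstsq(A,p[:,2],rcond=None)[0])"
```

```text
[[256.2, 242.4], [311.3, 273.9], [305.6, 327.8], [251.2, 351.0], [198.8, 324.4], [198.2, 270.1]]
err [0.03470673] top ctr [505.01 333.31 219.19] n [ 0.003 -0.001  1.   ] phase 33.94 yaw -53.82 in tool [  0.61   0.68 -30.01]
err [4.3916352] top ctr [507.21 334.93 219.46] n [0.762 0.561 0.325] phase 29.23 yaw -53.82 in tool [  0.6   -2.04 -30.28]
16119 [506.78 334.3  216.98]
[3.03642770e-02 2.09746943e-02 2.16978786e+02]
```

PnP residual is 0.03 px. The pad is level, its top is 30 mm above the TCP, and its phase is 33.9°. The (0.61, 0.68) mm offset in the tool frame is folded into the target TCP, (601.3, -210.7).

>>> send_rows([
  [2.5, 1.2, 0],
  [4.96, 2.44, 0],
  [4.96, 2.44, 0],
  [4.96, 2.44, 0],
  [4.96, 2.44, 0],
], roll=[0, 0, 0, 0, 0])

```text
time_s: 8.57
ee_pos: [549.6, 87.8, 189.5]
eef_rot: [0.893, -0.45, -0.0, 0.0]
contact_force: [0.7, -0.3, -1.0]
opening: 0.729
```

>>> send_rows([
  [4.96, 2.44, 0],
  [4.96, 2.44, 0],
  [4.96, 2.44, 0],
  [4.96, 2.44, 0],
  [4.96, 2.44, 0],
], roll=[0, 0, 0, 0, 0])

```text
time_s: 9.2
ee_pos: [598.4, -184.2, 189.4]
eef_rot: [0.893, -0.45, -0.0, -0.0]
contact_force: [0.5, 1.0, -1.5]
opening: 0.729
```

>>> send_rows([
  [2.4, 1.2, 0],
  [0, 0, 0],
  [0, 0, 0],
  [0, 0, 0],
  [0, 0, 0],
], roll=[0.012, 0, 0, 0, 0])

```text
time_s: 9.82
ee_pos: [603.3, -207.9, 190.0]
eef_rot: [0.89, -0.456, 0.0, -0.0]
contact_force: [0.4, 0.5, -1.2]
opening: 0.729
```

```bash
python3 shot.py w7; python3 -c "
from pnp import *
padpose('w7')"
```

```text
9.825 [ 603.32 -207.87  189.97] [ 8.901e-01 -4.557e-01  2.000e-04 -1.000e-04] [-0.385  0.19   1.196  0.     1.756  0.561] [ 0.4  0.5 -1.2] 0.7291291254476968
[[256.2, 242.4], [311.3, 273.9], [305.5, 327.7], [251.3, 351.0], [198.8, 324.4], [198.2, 270.1]]
err [0.05865168] top ctr [ 603.02 -208.79  219.9 ] n [ 0.002 -0.001  1.   ] phase 33.55 yaw -54.23 in tool [  0.57   0.78 -29.93]
err [4.39809032] top ctr [ 605.23 -207.18  220.19] n [0.765 0.555 0.327] phase 28.82 yaw -54.23 in tool [  0.56  -1.95 -30.22]
```

View pics/w7.png

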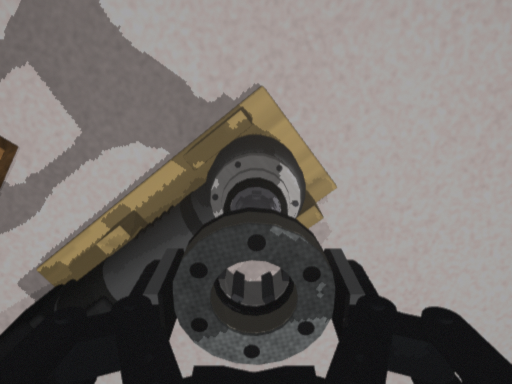

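>>> send_rows([
  [0.11, 0.31, 0],
  [0, 0, 1.5],
  [0, 0, 1.5],
  [0, 0, 0.7],
  [0, 0, 0],
], roll=[0.006, 0, 0, 0, 0])

```text
time_s: 10.5
ee_pos: [600.8, -211.4, 151.1]
eef_rot: [0.888, -0.459, -0.001, 0.0]
contact_force: [0.2, 0.3, -1.5]
opening: 0.729
```

```bash
python3 shot.py w8; python3 -c "
from pnp import *
padpose('w8')
from plant import *
im,d=get_image('side');cv2.imwrite('pics/s8.png',cv2.resize(im[90:200,200:360],None,fx=5,fy=5,interpolation=cv2.INTER_CUBIC))"
```

```text
10.5 [ 600.82 -211.38  151.12] [ 8.884e-01 -4.591e-01 -1.200e-03  1.000e-04] [-0.392  0.191  1.263  0.     1.69   0.562] [ 0.2  0.3 -1.5] 0.728719008036472
[[256.3, 242.3], [311.3, 273.9], [305.5, 327.4], [251.3, 351.1], [198.8, 324.4], [198.2, 270.1]]
err [0.10204569] top ctr [ 600.61 -212.34  181.03] n [ 0.006 -0.005  1.   ] phase 33.09 yaw -54.66 in tool [  0.66   0.73 -29.9 ]
err [4.3858707] top ctr [ 602.82 -210.75  181.3 ] n [0.768 0.552 0.326] phase 28.64 yaw -54.66 in tool [  0.64  -2.   -30.18]
```

View pics/w8.png

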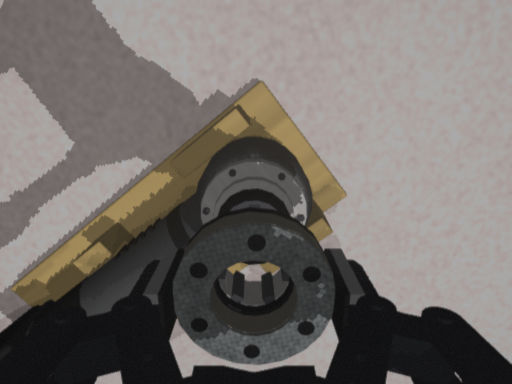

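View pics/s8.png

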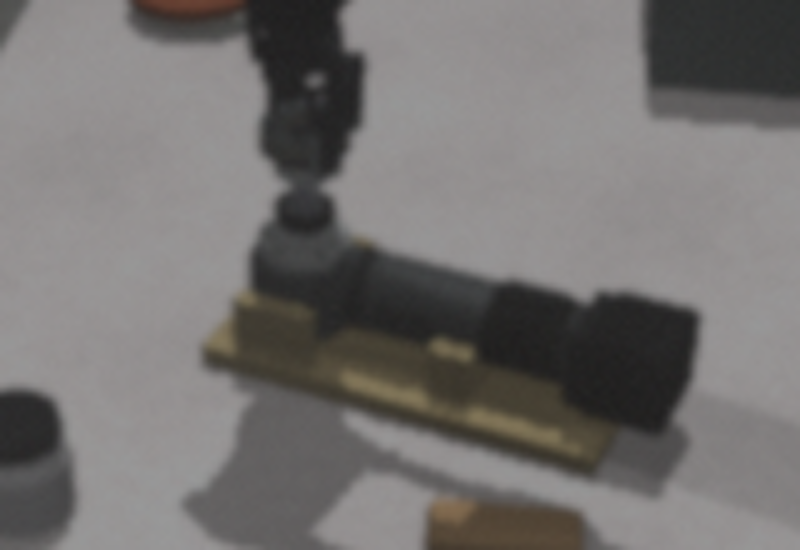

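```bash
cat > screws.py <<'E'
from h import *
C=np.array([601.1,-211.55])
def cen(t,u,v,z=94,w=6):
    g=cv2.cvtColor(t["im"],cv2.COLOR_BGR2GRAY).astype(np.float32);u=int(round(u));v=int(round(v))
    s=g[v-w:v+w+1,u-w:u+w+1];b=np.median(s);wt=np.clip(b-10-s,0,None)
    yy,xx=np.mgrid[-w:w+1,-w:w+1];wt=wt*(np.hypot(xx,yy)<=w)
    return world(t,u+(wt*xx).sum()/wt.sum(),v+(wt*yy).sum()/wt.sum(),z=z)[:2]
t2=np.load("w2.npz")
ref=np.array([cen(t2,192+x/5,23+y/5) for x,y in [(200,53),(463,90),(553,343),(399,546),(155,516),(50,276)]])
E
python3 - <<'E'
from screws import *
print(np.round(ref-C,2),ref.mean(0))
for tag,l in [("w8",[(232,173),(282,177),(208,211),(301,217)]),("w7",[(239,165),(280,168),(215,195),(297,204)])]:
    t=np.load(tag+".npz")
    print([np.round(proj(t,[*r,94])).tolist() for r in ref])
    for u,v in l:
        p=cen(t,u,v,w=4);k=np.argmin(np.hypot(*(ref-p).T));print(tag,k,np.round(p-ref[k],2))
E
```

```text
[[ 14.33  26.1 ]
 [ 29.74   0.61]
 [ 15.12 -25.37]
 [-14.66 -26.07]
 [-30.19  -0.26]
 [-15.29  25.59]] [ 600.94130946 -211.44907039]
[[232.0, 173.0], [281.0, 177.0], [300.0, 218.0], [273.0, 253.0], [227.0, 250.0], [206.0, 211.0]]
w8 0 [0.37 0.1 ]
w8 1 [ 0.28 -0.1 ]
w8 5 [ 0.13 -0.11]
w8 2 [0.93 1.08]
[[237.0, 165.0], [279.0, 168.0], [295.0, 203.0], [271.0, 234.0], [232.0, 231.0], [215.0, 197.0]]
w7 0 [ 0.39 -0.12]
w7 1 [0.12 0.15]
w7 5 [0.27 0.17]
w7 2 [ 0.63 -0.86]
```

>>> send_rows([
  [-0.02, -0.1, 0],
  [0, 0, 0.5],
  [0, 0, 0.3],
  [0, 0, 0],
  [0, 0, 0],
], roll=[0, 0, 0, 0, 0])

```text
time_s: 11.22
ee_pos: [602.0, -210.9, 144.7]
eef_rot: [0.888, -0.459, 0.0, -0.0]
contact_force: [-0.8, -0.3, -2.4]
opening: 0.729
```

```bash
python3 shot.py w9; python3 -c "
from pnp import *
padpose('w9')
from screws import *
t=np.load('w9.npz')
for k in (0,1,5,2):
    u,v=proj(t,[*ref[k],94]);p=cen(t,u,v,w=5);print(k,np.round(p-ref[k],2))"
```

```text
11.225 [ 602.04 -210.86  144.66] [ 0.8884 -0.4591  0.     -0.    ] [-0.39   0.193  1.272  0.     1.676  0.564] [-0.8 -0.3 -2.4] 0.7286870655685747
[[256.2, 242.4], [311.2, 273.8], [305.4, 327.3], [251.3, 351.0], [198.8, 324.4], [198.2, 270.1]]
err [0.11277215] top ctr [ 601.7  -211.81  174.47] n [ 0.004 -0.005  1.   ] phase 33.1 yaw -54.66 in tool [  0.58   0.83 -29.81]
err [4.37463816] top ctr [ 603.91 -210.22  174.74] n [0.767 0.553 0.326] phase 28.36 yaw -54.66 in tool [  0.56  -1.89 -30.08]
0 [0.44 0.11]
1 [ 0.37 -0.04]
5 [0.14 0.15]
2 [-0.31 -0.15]
```

The error is down to about 0.4 mm. I'll descend onto the nose.

>>> send_rows([
  [0, 0, 0.3],
  [0, 0, 0.3],
  [0, 0, 0.3],
  [0, 0, 0.1],
  [0, 0, 0],
], roll=[0, 0, 0, 0, 0])

```text
time_s: 11.9
ee_pos: [602.0, -210.8, 134.5]
eef_rot: [0.888, -0.459, -0.0, 0.0]
contact_force: [-0.5, -0.6, -1.0]
opening: 0.726
```

>>> send_rows([
  [0, 0, 0.2],
  [0, 0, 0.2],
  [0, 0, 0.2],
  [0, 0, 0],
  [0, 0, 0],
], roll=[0, 0, 0, 0, 0])

```text
time_s: 12.52
ee_pos: [602.1, -210.8, 128.7]
eef_rot: [0.888, -0.459, 0.0, -0.0]
contact_force: [-0.5, 0.0, -2.0]
opening: 0.728
```

The hub is at about 120.5, below the tooth tops (125), with no resistance. It is meshed, so I'll push on.

>>> send_rows([
  [0, 0, 0.2],
  [0, 0, 0.2],
  [0, 0, 0.15],
  [0, 0, 0],
  [0, 0, 0],
], roll=[0, 0, 0, 0, 0])

```text
time_s: 13.15
ee_pos: [602.2, -210.9, 123.8]
eef_rot: [0.888, -0.459, 0.0, -0.0]
contact_force: [-2.6, 0.3, 5.2]
opening: 0.727
```

```bash
python3 shot.py wa; python3 -c "
from pnp import *
padpose('wa')"
```

```text
13.15 [ 602.15 -210.92  123.84] [ 8.884e-01 -4.591e-01  4.000e-04 -0.000e+00] [-0.39   0.197  1.304 -0.     1.639  0.564] [-2.6  0.3  5.2] 0.7267018712477065
[[256.2, 242.3], [311.2, 273.9], [305.5, 327.5], [251.3, 351.1], [198.8, 324.5], [198.2, 270.2]]
err [0.07782598] top ctr [ 601.84 -211.82  153.79] n [ 0.002 -0.004  1.   ] phase 33.14 yaw -54.66 in tool [  0.56   0.77 -29.95]
err [4.38608367] top ctr [ 604.05 -210.23  154.07] n [0.767 0.552 0.327] phase 28.38 yaw -54.66 in tool [  0.54  -1.95 -30.23]
```

Collar contact shows about 7 N, and the pad moves with the tool. I'll continue with a slight lateral relief.

>>> send_rows([
  [-0.04, 0.01, 0.1],
  [0, 0, 0.1],
  [0, 0, 0.1],
  [0, 0, 0],
  [0, 0, 0],
], roll=[0, 0, 0, 0, 0])

```text
time_s: 13.82
ee_pos: [602.1, -210.9, 121.3]
eef_rot: [0.888, -0.459, 0.001, 0.0]
contact_force: [-2.1, 0.1, 6.9]
opening: 0.727
```

```bash
python3 shot.py wb; python3 -c "
from pnp import *
padpose('wb')"
```

```text
13.825 [ 602.11 -210.88  121.25] [ 0.8883 -0.4592  0.0009  0.    ] [-0.39   0.197  1.309 -0.     1.634  0.564] [-2.1  0.1  6.9] 0.7266986494581125
[[256.2, 242.4], [311.3, 273.9], [305.6, 327.9], [251.3, 351.1], [198.8, 324.5], [198.2, 270.1]]
err [0.03328671] top ctr [ 601.82 -211.76  151.27] n [0.    0.001 1.   ] phase 33.12 yaw -54.67 in tool [  0.56   0.75 -30.02]
err [4.41345489] top ctr [ 604.05 -210.18  151.57] n [0.769 0.549 0.328] phase 28.23 yaw -54.67 in tool [  0.55  -1.99 -30.32]
```

>>> send_rows([
  [0, 0, 0.05],
  [0, 0, 0.05],
  [0, 0, 0.05],
  [0, 0, 0],
  [0, 0, 0],
], roll=[0, 0, 0, 0, 0])

```text
time_s: 14.5
ee_pos: [602.2, -210.9, 121.1]
eef_rot: [0.888, -0.459, 0.001, -0.0]
contact_force: [-4.8, 1.3, 11.8]
opening: 0.73
```

```bash
python3 shot.py wc; python3 -c "
from pnp import *
padpose('wc')"
```

```text
14.5 [ 602.16 -210.89  121.12] [ 0.8883 -0.4592  0.0014 -0.    ] [-0.39   0.196  1.31  -0.     1.632  0.564] [-4.8  1.3 11.8] 0.730223853101872
[[256.1, 242.4], [311.1, 273.9], [305.6, 327.9], [251.2, 351.1], [198.7, 324.6], [198.2, 270.1]]
err [0.04396974] top ctr [ 601.78 -211.78  151.1 ] n [0.001 0.001 1.   ] phase 33.14 yaw -54.67 in tool [  0.51   0.82 -29.99]
err [4.35899275] top ctr [ 603.98 -210.2   151.36] n [0.768 0.549 0.329] phase 28.19 yaw -54.67 in tool [  0.49  -1.89 -30.24]
```

The shoulder is reached: z stopped at 121.1 and the force stepped up. I'll press a little more and relieve the side load.

>>> send_rows([
  [-0.03, 0.04, 0.05],
  [0, 0, 0.05],
  [0, 0, 0],
  [0, 0, 0],
  [0, 0, 0],
], roll=[0, 0, 0, 0, 0])

```text
time_s: 15.18
ee_pos: [602.2, -210.9, 121.1]
eef_rot: [0.888, -0.459, 0.002, -0.0]
contact_force: [-2.5, 1.5, 13.6]
opening: 0.728
```

```bash
python3 shot.py wd; python3 -c "
from pnp import *
padpose('wd')"
```

```text
15.175 [ 602.17 -210.89  121.12] [ 8.884e-01 -4.591e-01  2.300e-03 -3.000e-04] [-0.39   0.194  1.312  0.     1.63   0.564] [-2.5  1.5 13.6] 0.7282845228344836
[[256.2, 242.3], [311.2, 273.9], [305.6, 327.3], [251.3, 351.1], [198.8, 324.7], [198.2, 270.1]]
err [0.12579164] top ctr [ 601.76 -211.75  151.05] n [ 0.001 -0.004  1.   ] phase 33.13 yaw -54.66 in tool [  0.47   0.83 -29.94]
err [4.35935142] top ctr [ 603.96 -210.16  151.32] n [0.764 0.554 0.33 ] phase 27.89 yaw -54.66 in tool [  0.44  -1.88 -30.2 ]
```

>>> send_rows([
  [0, 0, 0.03],
  [0, 0, 0],
  [0, 0, 0],
  [0, 0, 0],
  [0, 0, 0],
], roll=[0, 0, 0, 0, 0])

```text
time_s: 15.85
ee_pos: [602.2, -210.9, 121.1]
eef_rot: [0.888, -0.459, 0.002, -0.0]
contact_force: [-3.8, 1.6, 14.9]
opening: 0.728
```

Run:
```python
from plant import *
import cv2
im,d=get_image('side');cv2.imwrite('pics/send.png',cv2.resize(im[90:200,200:360],None,fx=5,fy=5,interpolation=cv2.INTER_CUBIC))
```

```text
(no output)
```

View pics/send.png

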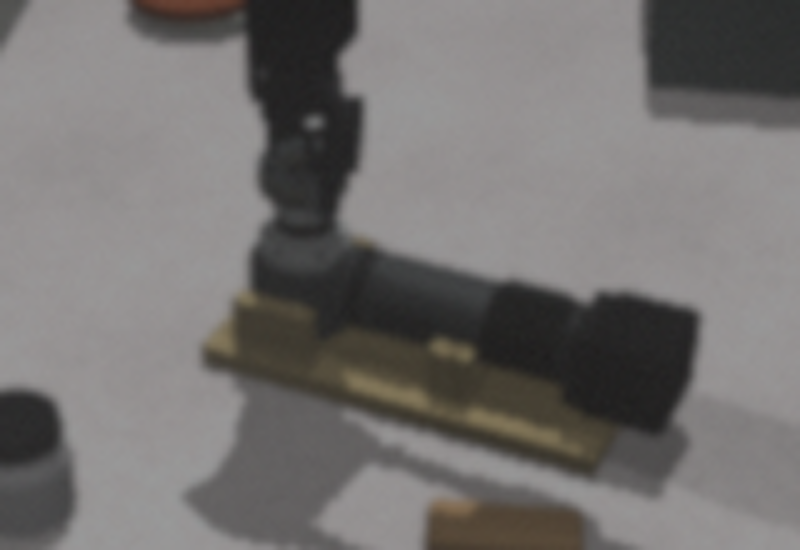

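The side view shows the pad seated on the sander head at crop (300,225), with the fingers still on it and no gap. The block and jar haven't moved. Handing in.

```bash
python3 -c "
from plant import *
print(job_done()); print(get_obs()['contact_force'],get_obs()['ee_pos'])"
```

```text
the job is handed in; nothing more can be done
None
the job is handed in; nothing more can be done
```

The small grey pad is on the sander spindle, splines meshed and pressed home, and I handed the job in at about 16 s with the gripper still pushing down. `job_done()` gives no verdict, so success rests on my own checks:

- **Height:** the pad's top face measured 151.05 mm against 151 mm for fully home. The tool stopped at z = 121.1 mm and went no lower when I commanded more.
- **Mesh:** the hub passed the tooth tops with no resistance. The groove angle measured 33.1° against 33.2° for the teeth.
- **Squareness and centring:** tilt was under 0.01 rad. The pad sat about 0.4–0.7 mm from the measured spindle axis; the limit is 2.5 mm.
- **Push:** about 15 N upward at the end, well above the collar's 9 N. I could not read the collar itself; it should be down about 5 mm with the pad home.
- **Bystanders:** the block and jar look unmoved in the last side view. I did not look at the wide pad again after the lift, and nothing went near it afterwards.

**Disagreements:** a sideways load of about 4 N remained after two small corrections, which fits that slight off-centre. The tool position was also off by 1–3 mm after the longer moves, so I corrected it from the wrist pictures each time.

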